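Weigh out shade-net washers on the spring scale

TASK

Make up a set of shade-net weights: thread the thick steel washers one at a time over the scale's post, each seated flat, until the pan's pointer has come down to the target mark on the column, and stop with the first washer that brings it there. The post is clamped a few millimetres off the pan's centre, so feel for it gently: never push the pan down to the overload stop or knock the scale with the gripper. Leave spare washers on the bench and everything else where it is.

Things in the scene. Friction and masses are not known exactly. Their poses are not given: they have to be found in the camera images.
- scale: grey spring scale, fixed to the bench; housing 160 (its x) by 220 mm (its y), 45 mm high. Origin on the bench below the pan's centre; z up. At its -y side, 113 mm from the pan's centre, stands a white reading column, its top 160 mm above the bench, with graduations every 10 mm, the sliding target rider, and at the bottom a thick block: the overload stop
- pan (a joint): how far the pan has sunk, m: 0 with nothing on it, grows downward with the load. Spring 220 N/m: each washer let go on it sinks it by about 0.009; it settles in about 0.5 s. On the overload stop: 0.045, a push of about 10 N on the empty pan
- pointer (a point): the level of the pan's twin pointer (thin bars running past the column on both sides), sinks with the pan; 132.5 mm above the bench with nothing on the pan
- target (a point): the target mark: upper edge of the dark rider bar, 42 mm long, clamped on the reading column 10 to 26 mm below the empty pointer (differs each time). Leave it as it is set
- pan_mid (a point): centre of the top face of the round flat aluminium pan, 140 mm across; 135 mm above the bench with nothing on it, and it sinks with the pan; axes as the scale's. Washers lie flat here, the post through their holes
- post_end (a point): where the end of the pan's steel post would be if centred, 55 mm above the pan's face. The post (18 mm thick, flat end, edge rounded 1.5 mm) is clamped off-centre: its true axis is up to 7 mm away along each of the scale's x and y, not measured, to be felt for: a washer resting on its end pushes the pan down; when the hole finds it the pan springs up. Over 6 N sideways shifts it
- washer0: thick steel washer lying flat: 50 mm outside, hole 22 mm, 16 mm thick, about 200 g. Origin: centre of its underside; z is its axis. All four washers are alike
- washer1: thick steel washer lying flat: 50 mm outside, hole 22 mm, 16 mm thick, about 200 g. Origin: centre of its underside; z is its axis. All four washers are alike
- washer2: thick steel washer lying flat: 50 mm outside, hole 22 mm, 16 mm thick, about 200 g. Origin: centre of its underside; z is its axis. All four washers are alike
- washer3: thick steel washer lying flat: 50 mm outside, hole 22 mm, 16 mm thick, about 200 g. Origin: centre of its underside; z is its axis. All four washers are alike
- disc: solid steel disc, 50 mm across and 16 mm thick, no hole: does not fit the post; leave it alone. Origin: centre of its underside
- nut: hexagonal steel nut, 36 mm across flats, 18 mm high, hole 17 mm: too small for the post; leave it alone. Origin: centre of its underside
- cactus_pot: bystander: terracotta pot with a round cactus, 80 mm wide, 115 mm high; origin under its centre
- saucer: bystander: upturned terracotta saucer, 110 mm wide, 18 mm high; origin under its centre
- nursery_pot: bystander: upturned black plant pot, 84 mm wide, 70 mm high; origin under its centre
- trowel: bystander: hand trowel lying flat, about 270 mm long; origin on the bench near the middle
- feed_jar: bystander: white lidded jar, 64 mm wide, 70 mm high; origin under its centre
Things that resemble listed ones, but are neither listed nor needed, are in the scene too. What is shaped like the washer2 but purple or red is not meant. Leave any orange look-alike of the washer1 alone.

How it is judged:
On the way, in this order (a step that is already met when the one before it is completed fails the run):
1. a first washer is threaded over the post and lies on the pan (((horizontal distance between washer0 and pan_mid below 0.015 m and z of washer0 in the frame of pan_mid between -0.003 and 0.004 m) or (horizontal distance between washer1 and pan_mid below 0.015 m and z of washer1 in the frame of pan_mid between -0.003 and 0.004 m) or (horizontal distance between washer2 and pan_mid below 0.015 m and z of washer2 in the frame of pan_mid between -0.003 and 0.004 m) or (horizontal distance between washer3 and pan_mid below 0.015 m and z of washer3 in the frame of pan_mid between -0.003 and 0.004 m))), for 0.2 s.
2. a second washer is threaded on top of it (((horizontal distance between washer0 and pan_mid below 0.015 m and z of washer0 in the frame of pan_mid between 0.011 and 0.02 m) or (horizontal distance between washer1 and pan_mid below 0.015 m and z of washer1 in the frame of pan_mid between 0.011 and 0.02 m) or (horizontal distance between washer2 and pan_mid below 0.015 m and z of washer2 in the frame of pan_mid between 0.011 and 0.02 m) or (horizontal distance between washer3 and pan_mid below 0.015 m and z of washer3 in the frame of pan_mid between 0.011 and 0.02 m))), for 0.2 s.
At the end, for the whole second after the job is handed in: The pan rests with its pointer at the target mark or less than one washer's worth below it (from 1 mm above to 9.9 mm below), still; every washer is either threaded over the post and lying flat in the stack (within 15 mm of the pan's centre) or lying flat on the bench; all at rest (z of pointer in the frame of target between -0.0099 and 0.001 m and velocity of joint pan between -0.01 and 0.01 m/s and ((horizontal distance between washer0 and pan_mid below 0.015 m and z of washer0 in the frame of pan_mid between -0.003 and 0.036 m and angle between washer0's own z axis and vertical below 0.1 rad) or (height (world z) of washer0 below 0.008 m and angle between washer0's own z axis and vertical below 0.1 rad)) and ((horizontal distance between washer1 and pan_mid below 0.015 m and z of washer1 in the frame of pan_mid between -0.003 and 0.036 m and angle between washer1's own z axis and vertical below 0.1 rad) or (height (world z) of washer1 below 0.008 m and angle between washer1's own z axis and vertical below 0.1 rad)) and ((horizontal distance between washer2 and pan_mid below 0.015 m and z of washer2 in the frame of pan_mid between -0.003 and 0.036 m and angle between washer2's own z axis and vertical below 0.1 rad) or (height (world z) of washer2 below 0.008 m and angle between washer2's own z axis and vertical below 0.1 rad)) and ((horizontal distance between washer3 and pan_mid below 0.015 m and z of washer3 in the frame of pan_mid between -0.003 and 0.036 m and angle between washer3's own z axis and vertical below 0.1 rad) or (height (world z) of washer3 below 0.008 m and angle between washer3's own z axis and vertical below 0.1 rad)) and linear speed of each of washer0, washer1, washer2, washer3 below 0.02 m/s); the robot touches nothing.
It fails at once if the pan is pushed down to the overload stop (joint pan above 0.045) (value of joint pan above 0.045 m).
It fails at once if the gripper or arm itself presses on the scale, its pan or post with more than 15 N (contact force between scale and the fingers above 15 N or contact force between scale and the arm above 15 N).
It fails at once if the target rider is shifted by more than 2 mm along the column (distance of target from where it was at the start of the episode above 0.002 m).
It fails at once if a bystander (disc, nut, pots, saucer, trowel, jar) is moved by more than 40 mm (distance of any of disc, nut, cactus_pot, saucer, nursery_pot, trowel, feed_jar from where it was at the start of the episode above 0.04 m).
It also fails if it takes over 72 s, if anything falls off the work surface, if the arm or the gripper's body presses on something with over 40 N, if the wrist force passes 120 N, or if a joint passes its speed limit or range.

ROBOT

A 7-joint arm with a two-finger parallel gripper is mounted at the origin on the work surface. World frame = base frame: x ahead of the robot, y to its left, z up, the work surface at z = 0. Lengths are in m, angles in rad, forces in N, time in s.
With the tool pointing down it reaches from about 0.425 to 0.875 m from the base axis. Payload 4.7 kg.
Tool frame: the origin (TCP) lies where the fingers leave the gripper's body, on its centre line; the fingertips stand 73 mm ahead of it and the grasp point (between the pads) lies 54 mm ahead of it; z points along the fingers, y is the direction in which the jaws open and shut (so a half turn about z gives the same grasp; the last joint's range is limited). The gripper opens to 85 mm and grips with 20 to 120 N. Pads are 22 mm wide; open, the fingers measure 114 mm over their backs; the gripper's body (76 mm by 85 mm) begins 54 mm behind the grasp point. The pads swing forward as they close: fully open they stand 13 mm farther back than shut.
Start: joints at [-1.324, 0.321, -0.07, 1.45, 0.023, 1.371, -0.057], TCP at [0.15, 0.632, 0.304] pointing down, gripper open.
Joint ranges: [-2.86, 2.86], [-0.3, 2.09], [-1.38, 1.24], [0.06, 2.45], [-1.56, 4.7], [0.09, 2.05], [-2.69, 2.69]. Speed limits (rad/s): [2.57, 2.57, 3.14, 3.14, 3.14, 3.14, 3.14].

INTERFACE

Orientations are given as [roll, pitch, yaw] about the fixed x, y, z axes, in that order (R = Rz(yaw) Ry(pitch) Rx(roll)).
In Python, from station import r, camera, camera_model gives the robot as it stands. The module is installed in compiled form; this text tells all that it offers.
- The arm moves only by the tool drive_tool, never from a script. Its argument "deltas" is a list that holds one entry, the list of rows, each a list of 7 numbers: the turn, a rotation vector about the tool's x, y, z in degrees, then the shift along the tool's x, y, z in cm, then the finger opening in cm, from 0 to 8.54. A call has exactly 8 rows; each row is the pose to reach, as a shift and turn from the pose measured when the call began, along the tool's axes at that moment; what a row does not reach only later rows make up. A row lasts 1/10 s, in which the tool goes at most 50 mm and 8.59 degrees, less where a joint would pass 70% of its speed; a pose out of reach is approached as far as the arm can. A call with a gripper value outside its range is refused whole. The fingers move at their own pace and stop on an object; the grip force is fixed at half the most. Time passes only in rows, so rows that repeat a pose let the fingers close, or fill a call up. It gives the time, the measured TCP pose, the force and the opening at its end, in the units of the state.
- r.get_obs(): the state, without advancing time (a new reading comes with each control period).
- camera(name): name is "scene" or "top" or "wrist"; returns the picture (384x512x3 uint8, red, green, blue); there is no depth.
- camera_model(name): a dict with "fx", "fy", "cx", "cy" (pixels), "distortion" ([k1, k2, p1, p2, k3] as OpenCV has them; the pictures are not rectified), "rvec" (rotation vector, rad) and "tvec" (3), from world to camera coordinates, as OpenCV has them. Camera axes: x right, y down, z forward; pixel columns grow to the right and rows downward; lengths in m; the calibration is good to about 2 mm. A picture is of the moment at which its call begins: read the wrist's pose just before it. camera_model takes no time and is no camera call; for the wrist camera it gives the pose at the moment of the call.
- r.hand_in(): hands the job in, once; it reports no verdict.
The state is a dict: "time_s": time; "joint_pos": joint angles; "joint_vel": joint speeds; "joint_torque": joint torques, N m; "tcp_pos": TCP position; "tool_rot": TCP orientation; "contact_force": force on the tool from outside, world axes, zero at the start; "moment": the same for the moment, N m; "grip_width": opening from 0.0 (shut) to 1.0 (fully open).
Only numpy, scipy, OpenCV 4.12 (cv2) and the standard library are available. Lean on these libraries where they do the work, as an engineer would, in place of code of your own. Each camera call takes 0.05 s, during which the arm holds its last target.

## Working session

There is one attempt and no reset: what is moved stays moved. The work goes in short steps, Python scripts to look and compute and a tool call to move; the robot and the scene stay as the last step left them, time stands still between calls to the robot, and variables do not carry over. Pictures are saved under pics/ and viewed, and the job is handed in when it is done.

Besides the shell and the picture viewer there is one more tool, called after ">>>" as name(argument=value, ...), one argument or row to a line, values as JSON. drive_tool: Moves the arm, as the interface text tells. Its arguments: {"type":"object","properties":{"deltas":{"type":"array","items":{"type":"array","items":{"type":"array","items":{"type":"number"}}}}},"required":["deltas"]}

```bash
mkdir -p pics; cat > h.py <<'E'
import numpy as np, cv2
from station import r, camera, camera_model
def snap(n,f):
    m=camera_model(n); im=camera(n); cv2.imwrite('pics/'+f+'.png',im[:,:,::-1]); return im,m
def ray(m,px):
    K=np.array([[m['fx'],0,m['cx']],[0,m['fy'],m['cy']],[0,0,1.]])
    u=cv2.undistortPoints(np.array(px,float).reshape(-1,1,2),K,np.array(m['distortion'],float)).reshape(-1,2)
    R,_=cv2.Rodrigues(np.array(m['rvec'],float)); t=np.array(m['tvec'],float).ravel()
    d=np.c_[u,np.ones(len(u))]@R; return -R.T@t,d
def onz(m,px,z):
    o,d=ray(m,px); s=(z-o[2])/d[:,2]; return o+d*s[:,None]
def proj(m,P):
    K=np.array([[m['fx'],0,m['cx']],[0,m['fy'],m['cy']],[0,0,1.]])
    return cv2.projectPoints(np.array(P,float).reshape(-1,1,3),np.array(m['rvec'],float),np.array(m['tvec'],float),K,np.array(m['distortion'],float))[0].reshape(-1,2)
E
python3 - <<'E'
from h import *
o=r.get_obs();print(o)
for n in['scene','top']:
    im,m=snap(n,n+'0'); print(n,m); R=cv2.Rodrigues(np.array(m['rvec'],float))[0];print(-R.T@np.ravel(m['tvec']))
E
```

```text
{'time_s': 0.0, 'joint_pos': array([-1.32392759,  0.32184105, -0.07005327,  1.45168091,  0.02260073,
        1.37079663, -0.05690172]), 'joint_vel': array([ 2.85086646e-05, -1.92975716e-03, -8.87864372e-04, -7.71890874e-04,
        4.15148291e-04,  8.79131296e-05, -1.52011274e-03]), 'joint_torque': array([-2.75222819e-04, -4.93573093e+01, -3.82137587e-01, -3.14346492e+01,
        1.30895746e-02,  1.13028969e-02,  2.91321032e-05]), 'tcp_pos': array([0.14990445, 0.63206712, 0.30280843]), 'tool_rot': array([-3.13965617e+00,  1.09210412e-04,  2.90882330e+00]), 'contact_force': array([-0.01401794, -0.22659719, -0.46887727]), 'moment': array([0.02681233, 0.02263517, 0.00513636]), 'grip_width': 1.0016589993054068}
scene {'fx': 387.38135189599166, 'fy': 387.38135189599166, 'cx': 264.2747145168838, 'cy': 192.62102487371465, 'distortion': array([-0.11384021,  0.        ,  0.        ,  0.        ,  0.        ]), 'rvec': array([ 1.08364849,  2.43723859, -0.95672337]), 'tvec': array([ 0.31139213, -0.17961223,  1.74842174])}
[1.20144165 0.64536981 1.15162492]
top {'fx': 408.88573105514155, 'fy': 408.88573105514155, 'cx': 260.5748624215464, 'cy': 190.52871599675018, 'distortion': array([0.04355538, 0.        , 0.        , 0.        , 0.        ]), 'rvec': array([ 2.16021415, -2.12798455,  0.17786671]), 'tvec': array([0.02121367, 0.53129052, 1.15451256])}
[0.34451511 0.03869067 1.22287827]
```

View pics/scene0.png

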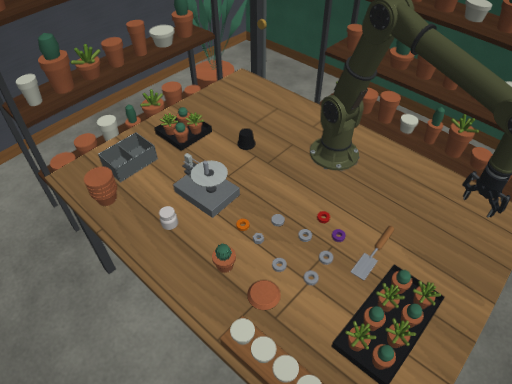

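View pics/top0.png

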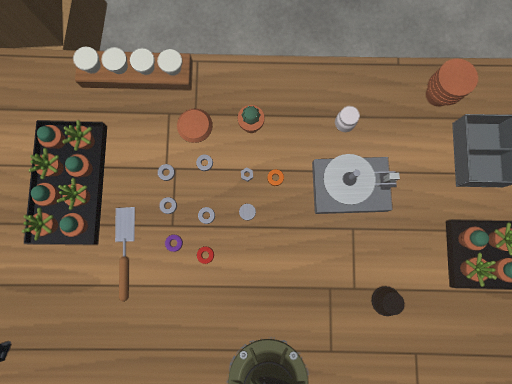

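Top view: four grey rings at about (166,172), (204,162), (168,205) and (206,215) are the washers. The solid disc is at (247,212) and the nut at (247,174). The orange (275,177), purple (174,243) and red (205,255) rings are look-alikes. I'll confirm this in an enlarged crop.

```bash
python3 - <<'E'
from h import *
im=cv2.imread('pics/top0.png'); m=camera_model('top')
a=cv2.resize(im[145:235,145:295],None,fx=4,fy=4,interpolation=cv2.INTER_CUBIC)
b=cv2.resize(im[140:230,300:415],None,fx=4,fy=4,interpolation=cv2.INTER_CUBIC)
c=np.zeros((720+0,600,3),np.uint8); 
cv2.imwrite('pics/cropA.png',a); cv2.imwrite('pics/cropB.png',b)
hsv=cv2.cvtColor(im,cv2.COLOR_BGR2HSV)
mk=((hsv[...,1]<70)&(hsv[...,2]>90)).astype(np.uint8)
mk[:, :140]=0; mk[:,420:]=0; mk[:140]=0; mk[240:]=0
cs,h=cv2.findContours(mk,cv2.RETR_CCOMP,cv2.CHAIN_APPROX_NONE)
for c,hh in zip(cs,h[0]):
    if len(c)>8:
        (x,y),(w,g),an=cv2.minAreaRect(c); M=cv2.moments(c)
        if M['m00']<8: continue
        p=(M['m10']/M['m00'],M['m01']/M['m00']); print(np.round(p,1),M['m00'],round(w),round(g),'hole' if hh[3]>=0 else '', onz(m,[p],0.016)[0].round(4), im[int(p[1]),int(p[0])])
E
```

```text
[205.8 215. ] 200.5 16 16  [0.4593 0.1896 0.016 ] [ 72 104 135]
[205.7 215. ] 51.0 8 8 hole [0.4592 0.1899 0.016 ] [ 75 106 137]
[247.  211.4] 203.0 16 16  [0.4717 0.0684 0.016 ] [160 151 150]
[167.2 204.9] 202.0 16 16  [0.4875 0.3045 0.016 ] [ 76 108 144]
[167.2 204.9] 50.0 8 8 hole [0.4874 0.3045 0.016 ] [ 76 108 144]
[246.4 173.8] 110.5 11 13  [0.5853 0.0724 0.016 ] [ 66  99 133]
[246.1 173.8] 29.0 6 6 hole [0.5852 0.0731 0.016 ] [ 66  99 133]
[165.3 171.6] 192.5 15 16  [0.5878 0.3151 0.016 ] [ 76 111 144]
[165.2 171.8] 46.5 7 8 hole [0.5873 0.3153 0.016 ] [ 76 111 144]
[352.  183.5] 3903.0 57 85  [ 0.5605 -0.2447  0.016 ] [78 77 76]
[348.6 179. ] 119.5 13 13 hole [ 0.574  -0.2349  0.016 ] [79 79 77]
[203.9 161.9] 188.5 15 16  [0.6195 0.2011 0.016 ] [ 90 132 170]
[203.9 162. ] 46.5 8 7 hole [0.6193 0.2011 0.016 ] [ 87 126 163]
```

View pics/cropA.png

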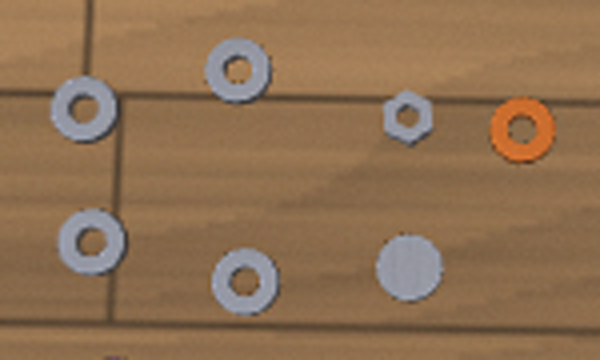

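View pics/cropB.png

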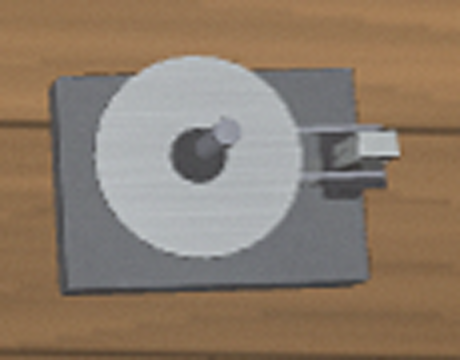

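```bash
cat >> h.py <<'E'
from scipy.spatial.transform import Rotation as Ro
def plan(pos,yaw=np.pi/2):
    o=r.get_obs(); R=Ro.from_euler('xyz',o['tool_rot']); T=Ro.from_euler('xyz',[np.pi,0,yaw])
    d=R.inv().apply(np.array(pos)-o['tcp_pos'])*100; w=(R.inv()*T).as_rotvec()*180/np.pi
    print('t',round(o['time_s'],2),'tcp',o['tcp_pos'].round(4),'F',o['contact_force'].round(2),'g',round(o['grip_width'],3),'PLAN',w.round(2),d.round(2)); return w,d
E
python3 -c "
from h import *
plan([.459,.190,.25])"
```

```text
t 0.1 tcp [0.1499 0.6321 0.3029] F [ 0.01 -0.38  0.57] g 1.001 PLAN [-8.000e-02  7.000e-02  7.666e+01] [-40.27 -35.88   5.36]
```

>>> drive_tool(
  deltas=[
    [[0,0,8,-3.6,-3.2,0,7],[0,0,16,-7.2,-6.4,0,7],[0,0,24,-10.8,-9.6,0,7],[0,0,32,-14.4,-12.8,0,7],[0,0,40,-18,-16,0.5,7],[0,0,48,-21.6,-19.2,1,7],[0,0,56,-25.2,-22.4,1.5,7],[0,0,64,-28.8,-25.6,2,7]],
  ],
)

```text
time_s: 0.9
tcp_pos: [0.3717, 0.3146, 0.283]
tool_rot: [-3.141, 0.001, 1.786]
contact_force: [-0.3, -0.1, -0.1]
grip_width: 0.82
```

```bash
python3 -c "
from h import *
plan([.459,.190,.25])"
```

```text
t 0.9 tcp [0.3717 0.3146 0.283 ] F [-0.25 -0.14 -0.09] g 0.82 PLAN [-0.04  0.09 12.34] [-14.03   5.86   3.32]
```

>>> drive_tool(
  deltas=[
    [[0,0,4,-3.5,1.5,0.5,7],[0,0,8,-7,3,1.5,7],[0,0,12.3,-10.5,4.5,2.5,7],[0,0,12.3,-14,5.9,3.3,7],[0,0,12.3,-14,5.9,3.3,7],[0,0,12.3,-14,5.9,3.3,7],[0,0,12.3,-14,5.9,3.3,7],[0,0,12.3,-14,5.9,3.3,7]],
  ],
)

```text
time_s: 1.7
tcp_pos: [0.4587, 0.1918, 0.2503]
tool_rot: [-3.141, 0.001, 1.574]
contact_force: [-0.6, -0.1, -0.3]
grip_width: 0.821
```

```bash
python3 -c "
from h import *
plan([.459,.190,.25])
im,m=snap('wrist','w1')
print(m, r.get_obs()['tool_rot'])
print(proj(m,[[.459,.19,.016]]))"
```

```text
t 1.7 tcp [0.4587 0.1918 0.2503] F [-0.6  -0.12 -0.3 ] g 0.821 PLAN [-0.03  0.07  0.19] [-0.18  0.03  0.03]
{'fx': 325.2096334788831, 'fy': 325.2096334788831, 'cx': 259.20902891414187, 'cy': 186.1634397792443, 'distortion': array([-0.07314113,  0.        ,  0.        ,  0.        ,  0.        ]), 'rvec': array([-2.85845490e+00, -5.26053707e-03, -3.96647206e-04]), 'tvec': array([-0.46032768,  0.16093036,  0.37997852])} [-3.14124719e+00  1.26331108e-03  1.57401733e+00]
[[258.53991041 170.11351437]]
```

View pics/w1.png

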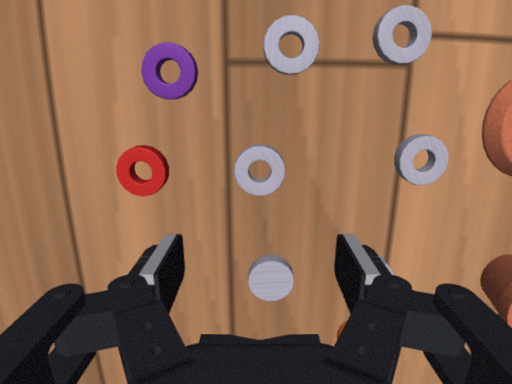

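The washer appears at (260,170), within 2 px of the predicted point (259,170). I'll measure all four from this view.

```bash
python3 - <<'E'
from h import *
im=cv2.imread('pics/w1.png'); m=camera_model('wrist'); R=cv2.Rodrigues(m['rvec'])[0]; print('cam',-R.T@m['tvec'])
hsv=cv2.cvtColor(im,cv2.COLOR_BGR2HSV)
mk=((hsv[...,1]<60)&(hsv[...,2]>110)).astype(np.uint8)
mk[225:]=0
cs,h=cv2.findContours(mk,cv2.RETR_CCOMP,cv2.CHAIN_APPROX_NONE)
for c,hh in zip(cs,h[0]):
    if len(c)<20: continue
    hole=hh[3]>=0
    if not hole:
      # top rim: fit circle of top face via rays on z=.016
      pass
    P=onz(m,c[:,0].astype(float),.016)[:,:2]; (x,y),rr=cv2.minEnclosingCircle(P.astype(np.float32)); 
    print(c[:,0].mean(0).round(1),'hole' if hole else 'out',round(x,4),round(y,4),round(rr,4))
plan([.459,.190,.073])
E
```

```text
cam [0.459521   0.2622474  0.31980834]
[259.3 169.5] out 0.4598 0.1899 0.0256
[258.7 170.1] hole 0.4595 0.1895 0.0117
[422.2 158.4] out 0.617 0.2021 0.0275
[423.6 159.3] hole 0.619 0.2011 0.012
[291.1  43.8] out 0.4872 0.3031 0.0249
[291.2  44.2] hole 0.4875 0.3032 0.0119
[403.9  33.4] out 0.5866 0.3144 0.0255
[404.5  33.9] hole 0.5874 0.3141 0.012
t 1.75 tcp [0.4587 0.1917 0.2503] F [-0.72  0.88 -0.63] g 0.822 PLAN [-0.02  0.07  0.18] [-0.14  0.03 17.73]
```

>>> drive_tool(
  deltas=[
    [[0,0,0.2,-0.1,0.1,4.5,7],[0,0,0.2,-0.2,0.1,9,7],[0,0,0.2,-0.2,0.1,13,7],[0,0,0.2,-0.2,0.1,16,7],[0,0,0.2,-0.2,0.1,17.7,7],[0,0,0.2,-0.2,0.1,17.7,7],[0,0,0.2,-0.2,0.1,17.7,7],[0,0,0.2,-0.2,0.1,17.7,5]],
  ],
)

```text
time_s: 2.55
tcp_pos: [0.4605, 0.1903, 0.0747]
tool_rot: [3.14, -0.0, 1.571]
contact_force: [-0.5, 0.4, -0.9]
grip_width: 0.667
```

```bash
python3 -c "
from h import *
plan([.4597,.1897,.073])
im,m=snap('wrist','w2')
print(proj(m,[[.4597,.1897,.016]]))"
```

```text
t 2.55 tcp [0.4605 0.1903 0.0747] F [-0.54  0.37 -0.85] g 0.667 PLAN [ 0.1  -0.01  0.02] [-0.06 -0.08  0.17]
[[254.65382701 259.96971592]]
```

View pics/w2.png

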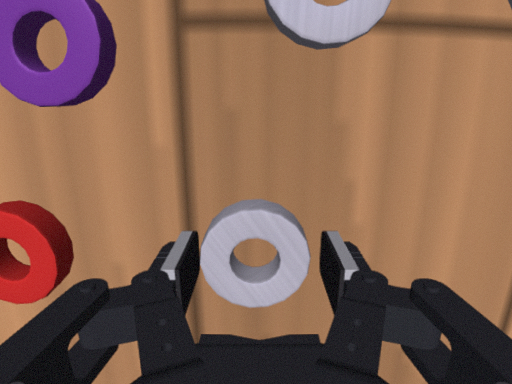

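The open jaws straddle the washer, which is centred at about (255,257). Close and lift.

>>> drive_tool(
  deltas=[
    [[0,0,0,-0.1,-0.1,0.2,4],[0,0,0,-0.1,-0.1,0.2,4],[0,0,0,-0.1,-0.1,0.2,4],[0,0,0,-0.1,-0.1,0.2,4],[0,0,0,-0.1,-0.1,0.2,4],[0,0,0,-0.1,-0.1,-3,4],[0,0,0,-0.1,-0.1,-7,4],[0,0,0,-0.1,-0.1,-11,4]],
  ],
)

```text
time_s: 3.4
tcp_pos: [0.4589, 0.189, 0.1866]
tool_rot: [3.14, -0.001, 1.571]
contact_force: [0.2, 1.3, -1.6]
grip_width: 0.556
```

```bash
python3 - <<'E'
from h import *
m=camera_model('top')
# post tip & pan & column from top view
print(onz(m,[[357.2,172.5]],.19), onz(m,[[300+199/4,140+155/4]],.135), onz(m,[[300+199/4,140+156/4]],.135))
plan([.57,-.2,.35])
im,m=snap('wrist','w3')
E
```

```text
[[ 0.55842188 -0.21775172  0.19      ]] [[ 0.5522527  -0.21091379  0.135     ]] [[ 0.55156445 -0.21090057  0.135     ]]
t 3.4 tcp [0.4589 0.189  0.1866] F [ 0.24  1.33 -1.59] g 0.556 PLAN [ 0.09 -0.03  0.  ] [-38.89  11.13 -16.34]
```

View pics/w3.png

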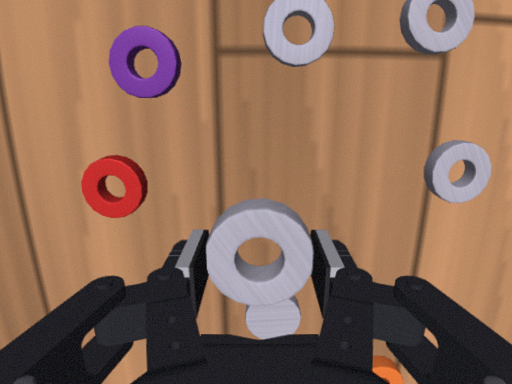

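>>> drive_tool(
  deltas=[
    [[0,0,0,-4.5,0.9,-2,4],[0,0,0,-9,1.8,-4,4],[0,0,0,-13.5,2.7,-6,4],[0,0,0,-18,3.6,-8,4],[0,0,0,-22.5,4.5,-10,4],[0,0,0,-27,5.4,-12,4],[0,0,0,-31.5,6.3,-12.4,4],[0,0,0,-36,7.2,-12.4,4]],
  ],
)

```text
time_s: 4.25
tcp_pos: [0.5335, -0.173, 0.3182]
tool_rot: [3.126, -0.007, 1.57]
contact_force: [0.7, 0.7, -2.2]
grip_width: 0.553
```

>>> drive_tool(
  deltas=[
    [[0,0,0,-3,0.7,0,4],[0,0,0,-7,1.5,0,4],[0,0,0,-10.5,2,0,4],[0,0,0,-12,2.4,0,4],[0,0,0,-12,2.4,0,4],[0,0,0,-12,2.4,0,4],[0,0,0,-12,2.4,0,4],[0,0,0,-12,2.4,0,4]],
  ],
)

```text
time_s: 5.05
tcp_pos: [0.5579, -0.2914, 0.318]
tool_rot: [3.125, -0.009, 1.573]
contact_force: [0.4, 0.8, -1.9]
grip_width: 0.556
```

```bash
python3 - <<'E'
from h import *
plan([.555,-.285,.31])
im,m=snap('wrist','w4')
print(proj(m,[[.5522,-.2109,.135],[.558,-.2178,.19]]))
E
```

```text
t 5.05 tcp [ 0.5579 -0.2914  0.318 ] F [ 0.37  0.8  -1.91] g 0.556 PLAN [ 0.95 -0.49  0.11] [ 0.63 -0.3   0.8 ]
[[246.36380767  80.93497702]
 [254.31975953  89.05423619]]
```

View pics/w4.png

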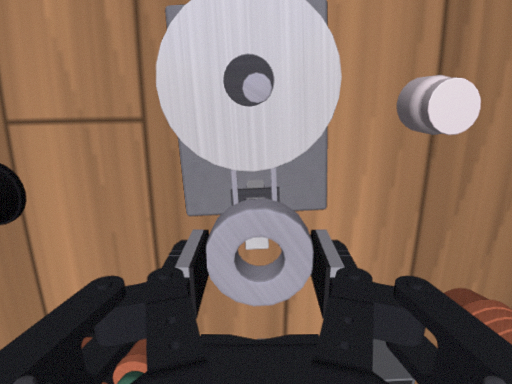

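The pan is at about (249,80), the post tip at (257,88) and the held washer at (259,253).

```bash
python3 - <<'E'
from h import *
im=cv2.imread('pics/w4.png'); m=camera_model('wrist'); o=r.get_obs(); R=Ro.from_euler('xyz',o['tool_rot'])
cv2.imwrite('pics/w4c.png',cv2.resize(im[30:310,190:330],None,fx=2.1,fy=2.1,interpolation=cv2.INTER_CUBIC))
cv2.imwrite('pics/w4d.png',cv2.resize(im[45:115,210:290],None,fx=8,fy=8,interpolation=cv2.INTER_CUBIC))
g=cv2.cvtColor(im,cv2.COLOR_BGR2GRAY); hsv=cv2.cvtColor(im,cv2.COLOR_BGR2HSV)
def circ(P):
    A=np.c_[P[:,:2],np.ones(len(P))]; b=-(P[:,:2]**2).sum(1); s=np.linalg.lstsq(A,b,rcond=None)[0]; c=-s[:2]/2; return c,np.sqrt(c@c-s[2])
# pan outline
mk=(g>135).astype(np.uint8); mk[:, :150]=0; mk[:,350:]=0; mk[175:]=0
cs,h=cv2.findContours(mk,cv2.RETR_CCOMP,cv2.CHAIN_APPROX_NONE)
c=max(cs,key=len)[:,0]; c=c[(c[:,1]>3)&(c[:,1]<160)]
P=onz(m,c.astype(float),.135); print('pan',circ(P))
print(g[88,225:285]); print(g[60:115,257])
E
```

```text
pan (array([ 0.55391426, -0.21064433]), np.float64(0.06944412938012218))
[ 86  67  72  69  73  72  69  68  77  68  71  69  68  70  69  72  74 117
 165 170 169 167 161 164 162 164 163 163 161 167 167 166 166 167 171 168
 168 168 166 168 167 169 163 165 165 155 126 112 170 194 200 200 198 200
 200 198 199 202 197 200]
[ 71  74  74  72  73  68  68  74  72  73  69  71 107 157 169 170 167 168
 171 170 170 169 165 168 169 166 170 170 166 167 162 161 159 158 158 163
 163 163 162 160 162 157 133  73 102 185 197 193 193 192 192 193 195 194
 192]
```

View pics/w4d.png

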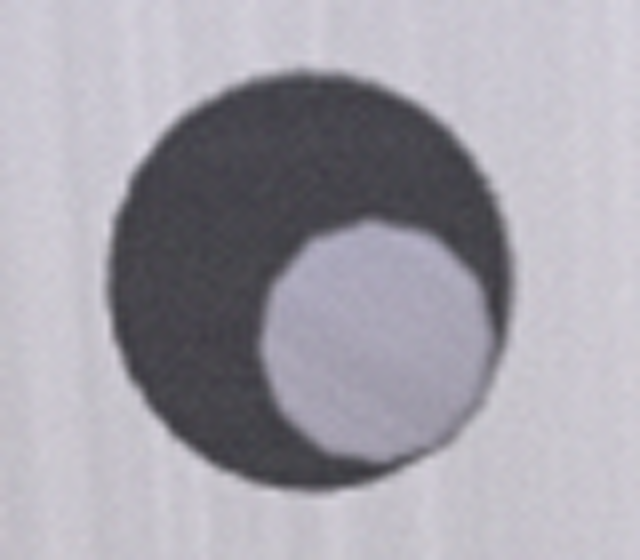

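View pics/w4c.png

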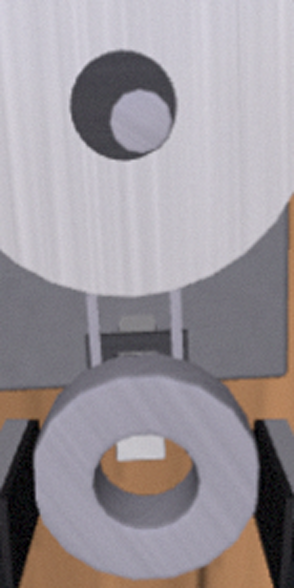

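```bash
python3 - <<'E'
from h import *
m=camera_model('wrist'); o=r.get_obs(); R=Ro.from_euler('xyz',o['tool_rot'])
print('post',onz(m,[[256.6,86.9]],.19))
og,d=ray(m,[[259.3,258.5],[259.5,256.5]])
dt=R.inv().apply(d); ot=R.inv().apply(og-o['tcp_pos'])
for z in(.055,.057,.06): print(z,(ot+dt*((z-ot[2])/dt[:,2])[:,None]).round(4).tolist())
# dark boss centre
print('boss',onz(m,[[210+311.5/8-.5,45+280.5/8-.5]],.135))
# pointer bars direction: scale yaw
print(onz(m,[[190+96/2.1,30+360/2.1],[190+92/2.1,30+295/2.1],[190+181/2.1,30+360/2.1],[190+174/2.1,30+295/2.1]],.1325))
plan([.56,-.217,.285])
E
```

```text
post [[ 0.55931209 -0.21680434  0.19      ]]
0.055 [[0.0022, 0.0011, 0.055], [0.0032, 0.0012, 0.055]]
0.057 [[0.0011, 0.0011, 0.057], [0.0021, 0.0012, 0.057]]
0.06 [[-0.0005, 0.0011, 0.06], [0.0005, 0.0012, 0.06]]
boss [[ 0.55372635 -0.21015317  0.135     ]]
[[ 0.54255718 -0.30646922  0.1325    ]
 [ 0.54148559 -0.28024291  0.1325    ]
 [ 0.57605444 -0.30659007  0.1325    ]
 [ 0.57294119 -0.28030832  0.1325    ]]
t 5.1 tcp [ 0.5578 -0.2916  0.318 ] F [ 0.45  0.45 -2.05] g 0.561 PLAN [ 0.95 -0.48  0.09] [7.43 0.18 3.36]
```

>>> drive_tool(
  deltas=[
    [[0.3,-0.2,0,2,0,1,4],[0.6,-0.4,0.1,4.5,0,2,4],[0.9,-0.5,0.1,6.5,0,3,4],[0.9,-0.5,0.1,7.4,0,3.8,4],[0.9,-0.5,0.1,7.4,0,4.2,4],[0.9,-0.5,0.1,7.4,0,4.2,4],[0.9,-0.5,0.1,7.4,0,4.2,4],[0.9,-0.5,0.1,7.4,0,4.2,4]],
  ],
)

```text
time_s: 5.9
tcp_pos: [0.5582, -0.2188, 0.2772]
tool_rot: [3.14, 0.001, 1.569]
contact_force: [0.4, -0.1, -1.5]
grip_width: 0.556
```

```bash
python3 - <<'E'
from h import *
plan([.5582,-.2178,.255])
E
```

```text
t 5.9 tcp [ 0.5582 -0.2188  0.2772] F [ 0.41 -0.1  -1.48] g 0.556 PLAN [ 0.1   0.08 -0.13] [ 0.1  -0.    2.22]
```

Level and above the post. Lower gently to 8 mm past the contact height.

>>> drive_tool(
  deltas=[
    [[0.1,0.1,-0.1,0.1,0,0.5,4],[0.1,0.1,-0.1,0.1,0,1,4],[0.1,0.1,-0.1,0.1,0,1.4,4],[0.1,0.1,-0.1,0.1,0,1.8,4],[0.1,0.1,-0.1,0.1,0,2.2,4],[0.1,0.1,-0.1,0.1,0,2.2,4],[0.1,0.1,-0.1,0.1,0,2.2,4],[0.1,0.1,-0.1,0.1,0,2.2,4]],
  ],
)

```text
time_s: 6.7
tcp_pos: [0.5583, -0.218, 0.2555]
tool_rot: [3.141, -0.0, 1.57]
contact_force: [0.6, -1.1, -0.5]
grip_width: 0.556
```

```bash
python3 - <<'E'
from h import *
plan([.5582,-.2178,.235])
im,m=snap('wrist','w5')
im,m=snap('scene','s5'); im=cv2.imread('pics/s5.png'); cv2.imwrite('pics/s5c.png',cv2.resize(im[120:225,150:260],None,fx=5,fy=5,interpolation=cv2.INTER_CUBIC))
E
```

```text
t 6.7 tcp [ 0.5583 -0.218   0.2555] F [ 0.62 -1.14 -0.48] g 0.556 PLAN [ 0.02 -0.01 -0.03] [ 0.02 -0.01  2.05]
```

View pics/w5.png

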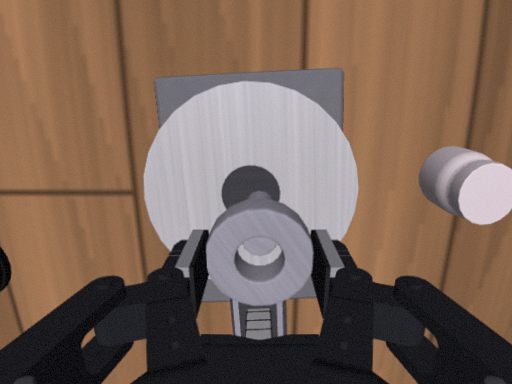

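View pics/s5c.png

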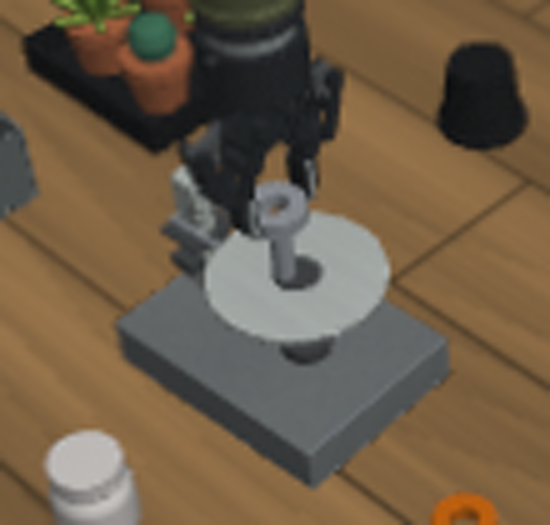

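```bash
python3 - <<'E'
import cv2
im=cv2.imread('pics/w5.png'); cv2.imwrite('pics/w5c.png',cv2.resize(im[190:345,200:320],None,fx=5,fy=5,interpolation=cv2.INTER_CUBIC)[:600])
E
```

```text
(no output)
```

View pics/w5c.png

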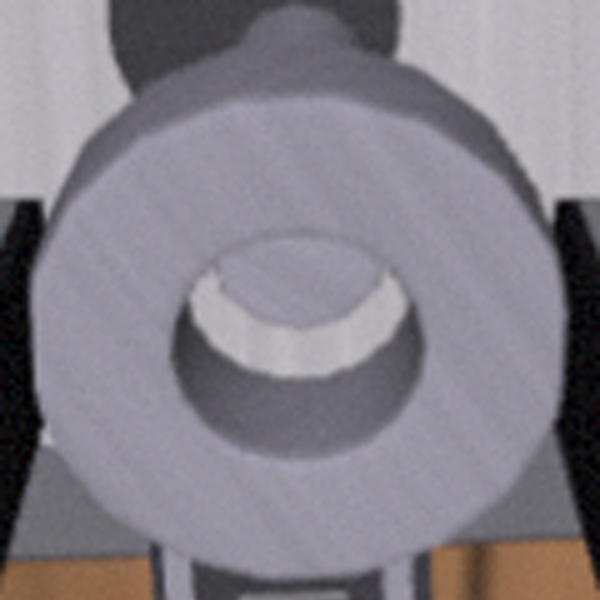

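The post tip, seen through the hole, sits about 3 mm towards +y. The force is up about 1.3 N, so the washer is resting on the post end. I'll slide it +y by about 3 mm and watch for the pan to spring up.

>>> drive_tool(
  deltas=[
    [[0,0,0,0.1,0,0,4],[0,0,0,0.2,0,0,4],[0,0,0,0.25,0,0,4],[0,0,0,0.3,0,0,4],[0,0,0,0.3,0,0,4],[0,0,0,0.3,0,0,4],[0,0,0,0.3,0,0,4],[0,0,0,0.3,0,0,4]],
  ],
)

```text
time_s: 7.6
tcp_pos: [0.5583, -0.215, 0.2555]
tool_rot: [3.141, -0.0, 1.57]
contact_force: [-0.4, -1.0, -1.6]
grip_width: 0.56
```

```bash
python3 - <<'E'
from h import *
plan([.5582,-.215,.235])
im,m=snap('wrist','w6')
im=cv2.imread('pics/w6.png'); cv2.imwrite('pics/w6c.png',cv2.resize(im[190:310,200:320],None,fx=5,fy=5,interpolation=cv2.INTER_CUBIC)[:600])
E
```

```text
t 7.6 tcp [ 0.5583 -0.215   0.2555] F [-0.44 -1.   -1.58] g 0.56 PLAN [ 0.02 -0.01 -0.03] [ 0.   -0.01  2.05]
```

View pics/w6c.png

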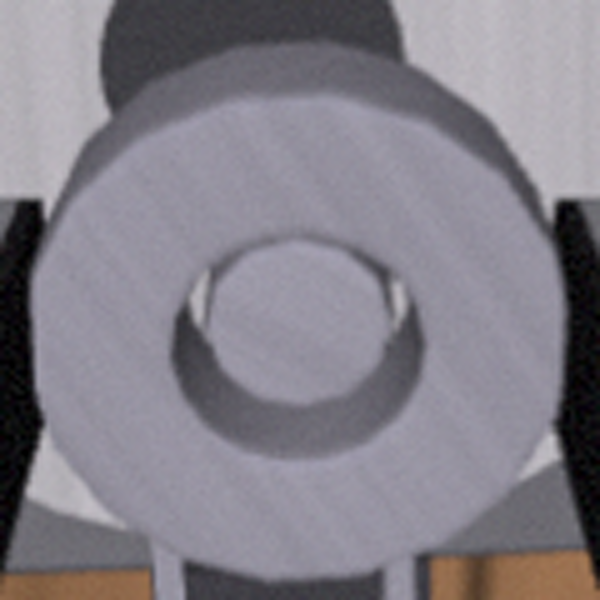

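It has sprung up: the whole tip circle is now inside the hole and the force is back to −1.6 N. I'll descend partway while checking for jamming.

>>> drive_tool(
  deltas=[
    [[0,0,0,-0.05,0,0.4,4],[0,0,0,-0.05,0,0.9,4],[0,0,0,-0.05,0,1.4,4],[0,0,0,-0.05,0,1.9,4],[0,0,0,-0.05,0,2.4,4],[0,0,0,-0.05,0,2.8,4],[0,0,0,-0.05,0,3,4],[0,0,0,-0.05,0,3,4]],
  ],
)

```text
time_s: 8.45
tcp_pos: [0.5582, -0.2154, 0.2251]
tool_rot: [-3.141, -0.0, 1.57]
contact_force: [0.1, -0.1, -1.5]
grip_width: 0.554
```

```bash
python3 - <<'E'
from h import *
plan([.5582,-.215,.209])
E
```

```text
t 8.45 tcp [ 0.5582 -0.2154  0.2251] F [ 0.12 -0.1  -1.54] g 0.554 PLAN [-0.01 -0.02 -0.04] [0.04 0.01 1.61]
```

>>> drive_tool(
  deltas=[
    [[0,0,0,0,0,0.5,4],[0,0,0,0,0,1,4],[0,0,0,0,0,1.4,4],[0,0,0,0,0,1.6,4],[0,0,0,0,0,1.6,4],[0,0,0,0,0,1.6,5.4],[0,0,0,0,0,1.6,6.5],[0,0,0,0,0,1.6,6.5]],
  ],
)

```text
time_s: 9.25
tcp_pos: [0.5584, -0.2156, 0.2095]
tool_rot: [3.141, -0.0, 1.57]
contact_force: [0.6, 0.4, -0.5]
grip_width: 0.761
```

```bash
python3 - <<'E'
from h import *
plan([.5582,-.215,.3])
im,m=snap('wrist','w7')
E
```

```text
t 9.25 tcp [ 0.5584 -0.2156  0.2095] F [ 0.62  0.4  -0.47] g 0.761 PLAN [ 0.03 -0.01 -0.03] [ 0.06 -0.02 -9.05]
```

View pics/w7.png

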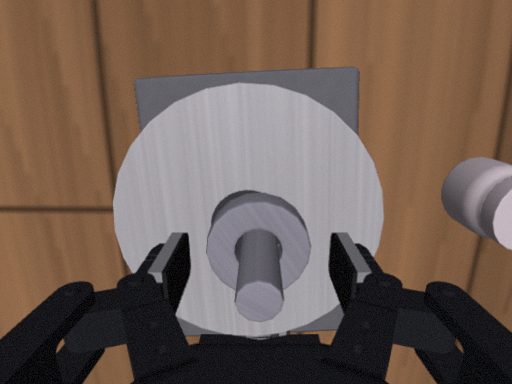

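Washer 1 is seated flat, with the post standing through its hole (wrist view (259,245)). Next is the washer near (0.618, 0.202), the grey ring I saw at (204,162) in the top view.

>>> drive_tool(
  deltas=[
    [[0,0,0,0,0,-2.5,6.5],[0,0,0,0,0,-6.5,6.5],[0,0,0,1,0,-10,7],[0,0,0,5.5,0.8,-10,7],[0,0,0,10,1.5,-10,7],[0,0,0,14.5,2.2,-9,7],[0,0,0,19,3,-8,7],[0,0,0,23.5,3.7,-7,7]],
  ],
)

```text
time_s: 10.1
tcp_pos: [0.5957, 0.0213, 0.2798]
tool_rot: [3.14, -0.001, 1.57]
contact_force: [1.1, -0.4, 0.5]
grip_width: 0.817
```

>>> drive_tool(
  deltas=[
    [[0,0,0,4.5,0.5,1,7],[0,0,0,9,1,2,7],[0,0,0,13.5,1.6,2.5,7],[0,0,0,17,2.2,3,7],[0,0,0,18.5,2.5,3,7],[0,0,0,18.5,2.5,3,7],[0,0,0,18.5,2.5,3,7],[0,0,0,18.5,2.5,3,7]],
  ],
)

```text
time_s: 10.9
tcp_pos: [0.6214, 0.2029, 0.2507]
tool_rot: [3.139, 0.0, 1.566]
contact_force: [0.4, 0.3, -0.7]
grip_width: 0.822
```

```bash
cat > ring.py <<'E'
from h import *
def rings(f,ymax=225):
    im,m=snap('wrist',f); im=im[:,:,::-1]
    hsv=cv2.cvtColor(np.ascontiguousarray(im),cv2.COLOR_BGR2HSV)
    mk=((hsv[...,1]<60)&(hsv[...,2]>110)).astype(np.uint8); mk[ymax:]=0
    cs,h=cv2.findContours(mk,cv2.RETR_CCOMP,cv2.CHAIN_APPROX_NONE)
    for c,hh in zip(cs,h[0]):
        if len(c)<20: continue
        P=onz(m,c[:,0].astype(float),.016)[:,:2]; (x,y),rr=cv2.minEnclosingCircle(P.astype(np.float32))
        print(c[:,0].mean(0).round(1),'hole' if hh[3]>=0 else 'out',round(x,4),round(y,4),round(rr,4))
E
python3 - <<'E'
from ring import *
rings('w8')
plan([.618,.202,.073])
E
```

```text
[255.8 169.6] out 0.62 0.2013 0.0255
[255.4 169.8] hole 0.6199 0.2005 0.0119
[108.7  59.6] out 0.4885 0.3039 0.0254
[108.1  60.2] hole 0.4876 0.3033 0.0121
[218.4  44.6] out 0.5878 0.3142 0.0248
[218.5  44.9] hole 0.5878 0.3141 0.0119
t 10.95 tcp [0.6214 0.2032 0.2507] F [ 0.42 -0.66 -0.39] g 0.821 PLAN [ 0.15 -0.02 -0.27] [-0.13 -0.38 17.77]
```

View pics/w8.png

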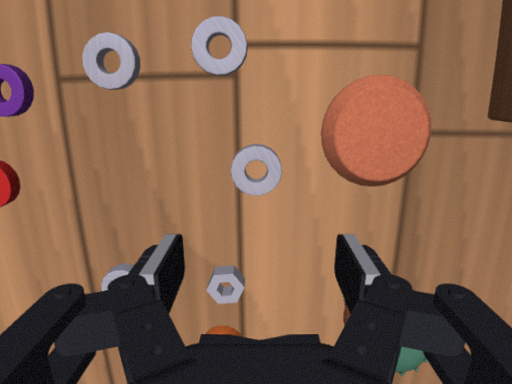

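Washer 2 is at (255,170). The saucer is close on its +x side, with its edge at (322,130), so I'll use a narrower opening.

>>> drive_tool(
  deltas=[
    [[0,0,-0.3,-0.2,-0.1,4.5,6.2],[0,0,-0.3,-0.3,-0.2,9,6.2],[0,0,-0.3,-0.3,-0.2,12,6.2],[0,0,-0.3,-0.3,-0.2,14,6.2],[0,0,-0.3,-0.3,-0.2,16,6.2],[0,0,-0.3,-0.3,-0.2,17.6,6.2],[0,0,-0.3,-0.3,-0.2,17.7,6.2],[0,0,-0.3,-0.3,-0.2,17.7,6.2]],
  ],
)

```text
time_s: 11.75
tcp_pos: [0.6201, 0.1995, 0.0741]
tool_rot: [3.139, -0.0, 1.57]
contact_force: [0.2, 0.3, -0.6]
grip_width: 0.728
```

```bash
python3 - <<'E'
from ring import *
plan([.6195,.2002,.0732])
E
```

```text
t 11.75 tcp [0.6201 0.1995 0.0741] F [ 0.22  0.26 -0.59] g 0.728 PLAN [ 0.17 -0.01 -0.02] [ 0.07 -0.06  0.09]
```

>>> drive_tool(
  deltas=[
    [[0.1,0,0,0.1,-0.1,0.1,6.2],[0.1,0,0,0.1,-0.1,0.1,4],[0.1,0,0,0.1,-0.1,0.1,4],[0.1,0,0,0.1,-0.1,0.1,4],[0.1,0,0,0.1,-0.1,0.1,4],[0.1,0,0,0.1,-0.1,-4,4],[0.1,0,0,0.1,-0.1,-9,4],[0.1,0,0,0.1,-0.1,-14,4]],
  ],
)

```text
time_s: 12.55
tcp_pos: [0.6181, 0.2004, 0.2155]
tool_rot: [3.141, 0.0, 1.57]
contact_force: [0.9, 0.4, -1.6]
grip_width: 0.553
```

```bash
python3 - <<'E'
from ring import *
plan([.5583,-.2155,.29])
im,m=snap('wrist','w9')
E
```

```text
t 12.55 tcp [0.6181 0.2004 0.2155] F [ 0.94  0.4  -1.59] g 0.553 PLAN [ 0.02  0.01 -0.03] [-41.59  -5.96  -7.44]
```

View pics/w9.png

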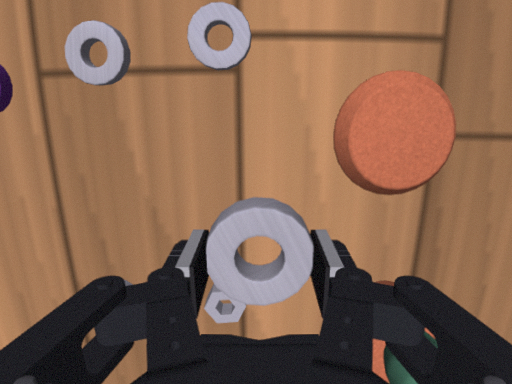

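Washer 2 sits in the jaws just like the first: x 207–311, y 198–304. Carry it to the post.

>>> drive_tool(
  deltas=[
    [[0,0,0,-4.5,-0.6,-2,4],[0,0,0,-9,-1.3,-4,4],[0,0,0,-13.5,-1.9,-6,4],[0,0,0,-18,-2.6,-7.4,4],[0,0,0,-22.5,-3.2,-7.4,4],[0,0,0,-27,-3.9,-7.4,4],[0,0,0,-31.5,-4.5,-7.4,4],[0,0,0,-35.5,-5.1,-7.4,4]],
  ],
)

```text
time_s: 13.4
tcp_pos: [0.5692, -0.1569, 0.2974]
tool_rot: [3.127, -0.006, 1.569]
contact_force: [1.1, -0.6, -1.1]
grip_width: 0.554
```

```bash
python3 - <<'E'
from ring import *
plan([.5583,-.2155,.27])
E
```

```text
t 13.4 tcp [ 0.5692 -0.1569  0.2974] F [ 1.07 -0.59 -1.11] g 0.554 PLAN [ 0.85 -0.36 -0.11] [-5.88 -1.12  2.69]
```

>>> drive_tool(
  deltas=[
    [[0.3,-0.1,-0.1,-2,-0.4,0.5,4],[0.6,-0.3,-0.1,-4,-0.8,1,4],[0.8,-0.4,-0.1,-5.5,-1.1,1.5,4],[0.8,-0.4,-0.1,-5.9,-1.1,2,4],[0.8,-0.4,-0.1,-5.9,-1.1,2.4,4],[0.8,-0.4,-0.1,-5.9,-1.1,2.7,4],[0.8,-0.4,-0.1,-5.9,-1.1,2.7,4],[0.8,-0.4,-0.1,-5.9,-1.1,2.7,4]],
  ],
)

```text
time_s: 14.2
tcp_pos: [0.559, -0.2147, 0.27]
tool_rot: [3.14, 0.0, 1.572]
contact_force: [-0.9, -0.3, -1.5]
grip_width: 0.554
```

```bash
python3 - <<'E'
from ring import *
plan([.5583,-.2155,.245])
E
```

```text
t 14.2 tcp [ 0.559  -0.2147  0.27  ] F [-0.9  -0.26 -1.52] g 0.554 PLAN [0.07 0.02 0.08] [-0.08 -0.07  2.5 ]
```

>>> drive_tool(
  deltas=[
    [[0,0,0.1,-0.1,-0.1,0.4,4],[0,0,0.1,-0.1,-0.1,0.8,4],[0,0,0.1,-0.1,-0.1,1.2,4],[0,0,0.1,-0.1,-0.1,1.7,4],[0,0,0.1,-0.1,-0.1,2.2,4],[0,0,0.1,-0.1,-0.1,2.7,4],[0,0,0.1,-0.1,-0.1,3,4],[0,0,0.1,-0.1,-0.1,3,4]],
  ],
)

```text
time_s: 15.0
tcp_pos: [0.5577, -0.2156, 0.2393]
tool_rot: [3.141, 0.0, 1.57]
contact_force: [-0.2, 0.2, -1.9]
grip_width: 0.551
```

```bash
python3 - <<'E'
from h import *
plan([.5583,-.2155,.216])
im,m=snap('wrist','w10')
im=cv2.imread('pics/w10.png'); cv2.imwrite('pics/w10c.png',cv2.resize(im[190:310,200:320],None,fx=4,fy=4,interpolation=cv2.INTER_CUBIC)[:600])
E
```

```text
t 15.0 tcp [ 0.5577 -0.2156  0.2393] F [-0.2   0.19 -1.88] g 0.551 PLAN [ 0.01  0.01 -0.02] [0.01 0.06 2.33]
```

View pics/w10c.png

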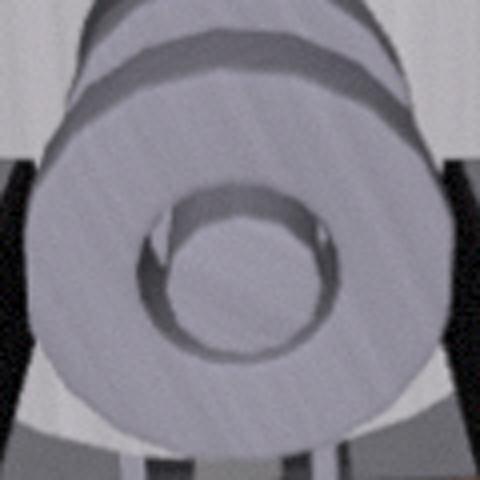

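It is threaded: the post tip stands inside the hole and there is no push. I'll lower to just above washer 1 and release.

>>> drive_tool(
  deltas=[
    [[0,0,0,0,0.05,0.6,4],[0,0,0,0,0.05,1.2,4],[0,0,0,0,0.05,1.8,4],[0,0,0,0,0.05,2.3,4],[0,0,0,0,0.05,2.3,4],[0,0,0,0,0.05,2.3,5.4],[0,0,0,0,0.05,2.3,6.5],[0,0,0,0,0.05,2.3,6.5]],
  ],
)

```text
time_s: 15.85
tcp_pos: [0.5588, -0.2159, 0.2173]
tool_rot: [3.14, 0.001, 1.57]
contact_force: [-0.6, 0.3, 0.8]
grip_width: 0.763
```

>>> drive_tool(
  deltas=[
    [[0,0,0,0,0,-2,6.5],[0,0,0,0,0,-5,6.5],[0,0,0,1,0,-7,7],[0,0,0,4,0,-7,7],[0,0,0,7,0,-6,7],[0,0,0,8,0,-6,7],[0,0,0,8,0,-6,7],[0,0,0,8,0,-6,7]],
  ],
)

```text
time_s: 16.65
tcp_pos: [0.5587, -0.1372, 0.2778]
tool_rot: [3.139, 0.002, 1.569]
contact_force: [0.4, 0.0, 0.9]
grip_width: 0.819
```

```bash
python3 - <<'E'
from h import *
plan([.5583,-.2155,.216])
im,m=snap('wrist','w11')
im,m=snap('scene','s11'); im=cv2.imread('pics/s11.png'); cv2.imwrite('pics/s11c.png',cv2.resize(im[140:225,160:250],None,fx=7,fy=7,interpolation=cv2.INTER_CUBIC))
print(proj(camera_model('wrist'),[[.557,-.324,z] for z in(.16,.1325,.11)]),proj(m,[[.557,-.324,z] for z in(.16,.1325,.11)]))
E
```

```text
t 16.65 tcp [ 0.5587 -0.1372  0.2778] F [0.42 0.04 0.87] g 0.819 PLAN [ 0.15  0.1  -0.08] [-7.82 -0.04  6.2 ]
[[256.2433208  426.06817   ]
 [256.40797224 396.99120832]
 [256.52600263 376.43924567]] [[186.77190008 154.56487019]
 [187.71068084 159.84121485]
 [188.46341761 164.05908369]]
```

View pics/w11.png

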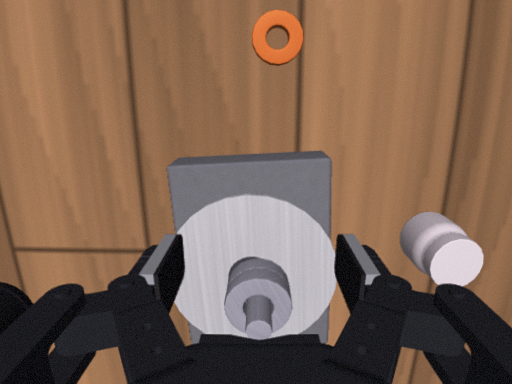

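View pics/s11c.png

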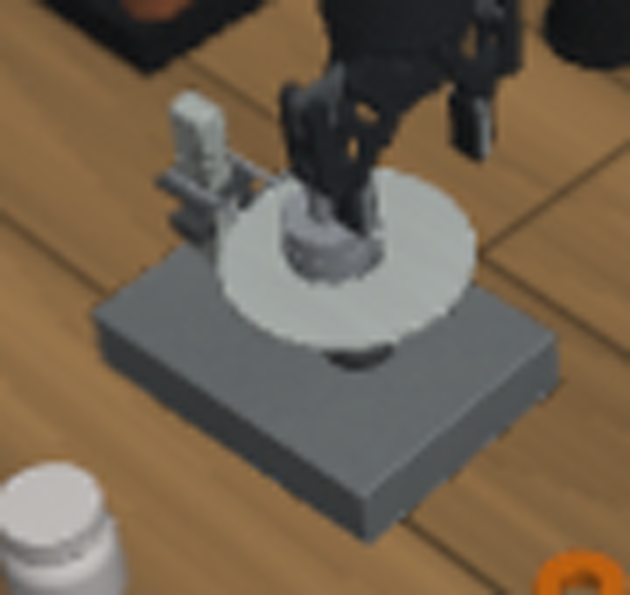

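The second washer is on. To compare pointer and target I'll tilt the tool so the wrist camera looks at the column over the pan.

>>> drive_tool(
  deltas=[
    [[0,-6,0,0,0,0,7],[0,-13,0,0,0,0,7],[0,-20,0,0,0,0,7],[0,-27,0,0,0,0,7],[0,-34,0,0,0,0,7],[0,-40,0,0,0,0,7],[0,-44,0,0,0,0,7],[0,-44,0,0,0,0,7]],
  ],
)

```text
time_s: 17.55
tcp_pos: [0.5585, -0.1371, 0.2767]
tool_rot: [3.142, 0.771, 1.569]
contact_force: [-0.1, 0.0, 0.1]
grip_width: 0.824
```

```bash
python3 - <<'E'
from h import *
plan([.5583,-.2155,.216])
im,m=snap('wrist','w12')
print(proj(m,[[.557,-.324,z] for z in(.16,.1325,.11)]))
E
```

```text
t 17.55 tcp [ 0.5585 -0.1371  0.2767] F [-0.15  0.01  0.14] g 0.824 PLAN [-3.000e-02  4.419e+01 -9.000e-02] [-1.39 -0.01  9.82]
[[256.70371477 228.285566  ]
 [256.79871594 202.27789143]
 [256.87223844 182.55306637]]
```

View pics/w12.png

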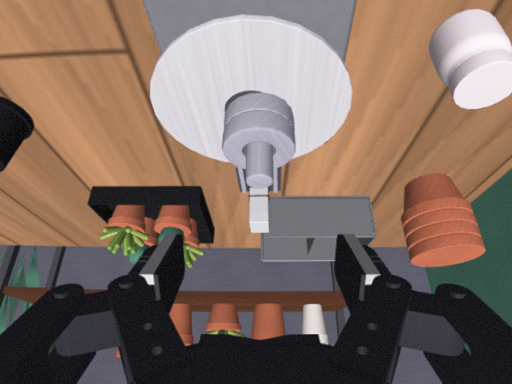

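```bash
python3 - <<'E'
import cv2
im=cv2.imread('pics/w12.png'); cv2.imwrite('pics/w12c.png',cv2.resize(cv2.rotate(im[155:240,210:310],cv2.ROTATE_180),None,fx=7,fy=7,interpolation=cv2.INTER_CUBIC))
E
```

```text
(no output)
```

View pics/w12c.png

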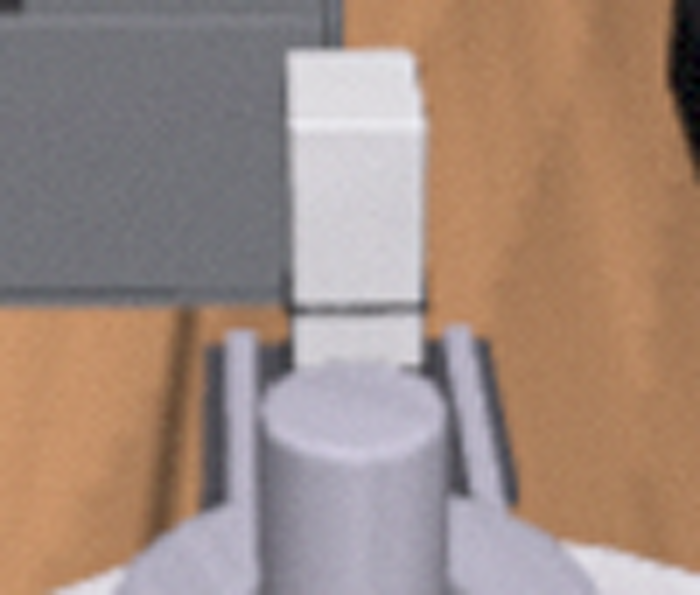

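```bash
python3 - <<'E'
from h import *
o=r.get_obs(); print(o['joint_pos'].round(2))
t=np.radians(50)
for a in(35,-35):
    az=np.radians(a); v=np.array([np.sin(az),-np.cos(az),0])
    z=v*np.sin(t)+np.array([0,0,-np.cos(t)]); y=np.array([np.cos(az),np.sin(az),0]); x=np.cross(y,z)
    T=Ro.from_matrix(np.c_[x,y,z]); R=Ro.from_euler('xyz',o['tool_rot'])
    p=np.array([.557,-.324,.255])-.21*v
    print(a,p,(R.inv()*T).as_rotvec(degrees=True).round(1),(R.inv().apply(p-o['tcp_pos'])*100).round(2))
E
```

```text
[-0.88  0.28  0.83  1.83  0.6   1.24 -0.3 ]
35 [ 0.43654895 -0.15197807  0.255     ] [-25.7  -5.7 -24. ] [  0.52 -12.2    2.59]
-35 [ 0.67745105 -0.15197807  0.255     ] [25.5 -5.7 23.7] [ 0.6  11.89  2.56]
```

>>> drive_tool(
  deltas=[
    [[5,-1,4.5,0.1,2.5,0,7],[10,-2,9,0.2,5,0.5,7],[15,-3,14,0.3,7.5,1,7],[20,-4.5,19,0.5,10,1.7,7],[25.5,-5.7,23.7,0.6,11.9,2.3,7],[25.5,-5.7,23.7,0.6,11.9,2.5,7],[25.5,-5.7,23.7,0.6,11.9,2.5,7],[25.5,-5.7,23.7,0.6,11.9,2.5,7]],
  ],
)

```text
time_s: 18.4
tcp_pos: [0.6768, -0.1528, 0.2571]
tool_rot: [3.139, 0.87, 0.958]
contact_force: [-0.6, -0.2, -0.4]
grip_width: 0.818
```

```bash
python3 - <<'E'
from h import *
o=r.get_obs(); print(o['joint_pos'].round(2),o['tcp_pos'])
im,m=snap('wrist','w13'); np.save('w13m.npy',m,allow_pickle=True)
p=proj(m,[[.557,-.324,z] for z in(.16,.1145,.1)]);print(p)
im=cv2.imread('pics/w13.png'); x,y=p[1].astype(int); cv2.imwrite('pics/w13c.png',cv2.resize(cv2.rotate(im[max(0,y-45):y+50,x-55:x+55],cv2.ROTATE_180),None,fx=6,fy=6,interpolation=cv2.INTER_CUBIC)); print(y-45,y+50,x-55,x+55)
E
```

```text
[-0.51  0.87  0.82  1.17  0.2   1.69 -0.41] [ 0.6767957  -0.15277461  0.25708937]
[[258.22439302 232.50972824]
 [258.2099088  189.79387952]
 [258.20610206 177.13314597]]
144 239 203 313
```

View pics/w13.png

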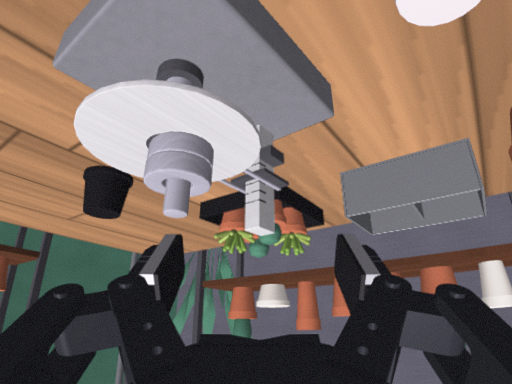

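View pics/w13c.png

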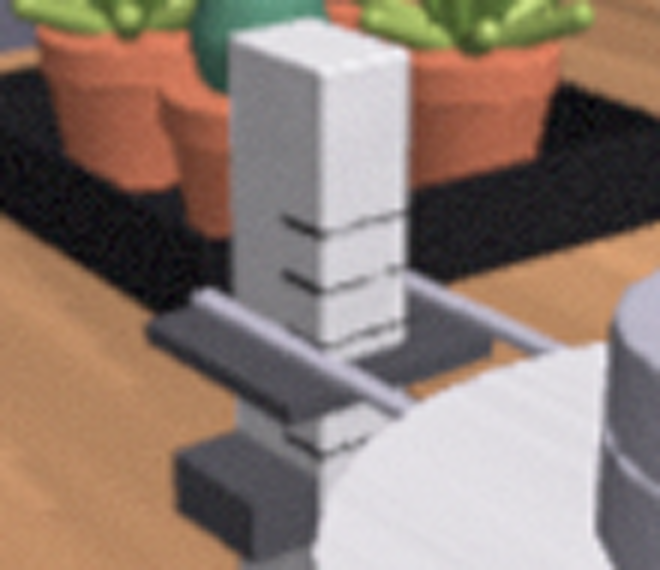

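```bash
python3 - <<'E'
from h import *
m=np.load('w13m.npy',allow_pickle=True).item()
f=lambda u,v:[312-(u+.5)/6+.5,238-(v+.5)/6+.5]
c=onz(m,[f(320,75)],.16)[0]; print(c)
zs=np.arange(.09,.161,.0005); P=proj(m,[[c[0],c[1],z] for z in zs])
for v in(235,292,347,358,362,460):
    print(v, zs[np.argmin(abs(P[:,1]-f(320,v)[1]))])
# bar height if at x offset: use bar ends; check heights of rider corners vs plane z
for z in(.1145,.1105,.1065): print(z, onz(m,[f(150,322),f(290,402),f(490,338)],z).round(4).tolist())
for z in(.1145,.118): print(z,'bar',onz(m,[f(200,297),f(410,405),f(410,278),f(550,350)],z).round(4).tolist())
E
```

```text
[ 0.57025878 -0.30655625  0.16      ]
235 0.13350000000000004
292 0.12400000000000003
347 0.11400000000000002
358 0.11200000000000002
362 0.11150000000000002
460 0.0935
0.1145 [[0.5881, -0.3304, 0.1145], [0.5858, -0.2925, 0.1145], [0.546, -0.2929, 0.1145]]
0.1105 [[0.5837, -0.3382, 0.1105], [0.5813, -0.2991, 0.1105], [0.5403, -0.2995, 0.1105]]
0.1065 [[0.5793, -0.346, 0.1065], [0.5769, -0.3057, 0.1065], [0.5347, -0.3062, 0.1065]]
0.1145 bar [[0.5758, -0.3345, 0.1145], [0.5715, -0.2811, 0.1145], [0.5414, -0.3204, 0.1145], [0.541, -0.2838, 0.1145]]
0.118 bar [[0.58, -0.3276, 0.118], [0.5758, -0.2756, 0.118], [0.5465, -0.3139, 0.118], [0.5461, -0.2782, 0.118]]
```

Clear view of the column. The dark rider slab runs along (290,405)–(490,340) in the crop, and both pointer bars pass visibly above its top face. Rays put the target at about 108–111 mm and the pointer at about 114.5 mm. Two washers leave it about 4–6 mm short, so a third is needed. I'll take the one at (0.588, 0.314).

```bash
python3 - <<'E'
from h import *
plan([.5870,.3135,.25])
o=r.get_obs(); R=Ro.from_euler('xyz',o['tool_rot'])
print((R.inv().apply(np.array([.63,.1,.27])-o['tcp_pos'])*100).round(2), (R.inv().apply([0,0,.03])*100).round(2))
E
```

```text
t 18.45 tcp [ 0.6768 -0.1521  0.2575] F [-0.66  0.05  0.34] g 0.822 PLAN [-15.11  48.22 -32.78] [ 21.83 -34.06 -24.74]
[ 10.62 -18.29 -14.54] [-2.29  0.   -1.94]
```

>>> drive_tool(
  deltas=[
    [[-1.5,4.8,-3.3,2,-3.1,-2.2,7],[-3,9.6,-6.6,4,-6.2,-4.5,7],[-4.5,14.5,-9.8,6,-9.3,-6.7,7],[-6,19.3,-13.1,8,-12.4,-9,7],[-7.5,24.1,-16.4,10,-15.6,-11.3,7],[-9,28.9,-19.7,12,-18.7,-13.6,7],[-10.5,33.7,-23,14,-21.8,-15.8,7],[-12,38.5,-26.2,16,-25,-18,7]],
  ],
)

```text
time_s: 19.25
tcp_pos: [0.6085, 0.1907, 0.2539]
tool_rot: [-3.1, 0.165, 1.463]
contact_force: [0.7, -0.6, -1.2]
grip_width: 0.82
```

```bash
python3 - <<'E'
from h import *
plan([.5870,.3135,.25])
E
```

```text
t 19.25 tcp [0.6085 0.1907 0.2539] F [ 0.71 -0.59 -1.2 ] g 0.82 PLAN [-2.88  9.3  -6.38] [11.88 -3.53 -1.44]
```

>>> drive_tool(
  deltas=[
    [[-1.4,4.6,-3.2,4,-1.2,-0.5,7],[-2.9,9.3,-6.4,8,-2.4,-1,7],[-2.9,9.3,-6.4,10.5,-3.2,-1.3,7],[-2.9,9.3,-6.4,11.9,-3.5,-1.4,7],[-2.9,9.3,-6.4,11.9,-3.5,-1.4,7],[-2.9,9.3,-6.4,11.9,-3.5,-1.4,7],[-2.9,9.3,-6.4,11.9,-3.5,-1.4,7],[-2.9,9.3,-6.4,11.9,-3.5,-1.4,7]],
  ],
)

```text
time_s: 20.05
tcp_pos: [0.588, 0.3117, 0.2497]
tool_rot: [3.141, 0.001, 1.569]
contact_force: [0.5, 0.6, -0.1]
grip_width: 0.822
```

```bash
python3 - <<'E'
from ring import *
rings('w14')
plan([.587,.3135,.073])
E
```

```text
[155.  175.2] out 0.4886 0.3054 0.0266
[154.3 176. ] hole 0.4877 0.3041 0.0119
[257.5 164.5] out 0.5877 0.3152 0.0256
[257.4 164.7] hole 0.588 0.3146 0.0118
[71.5 46.2] out 0.4178 0.425 0.0684
t 20.1 tcp [0.5879 0.312  0.2496] F [ 0.78 -0.17 -0.2 ] g 0.824 PLAN [ 0.03  0.03 -0.1 ] [ 0.16 -0.1  17.66]
```

View pics/w14.png

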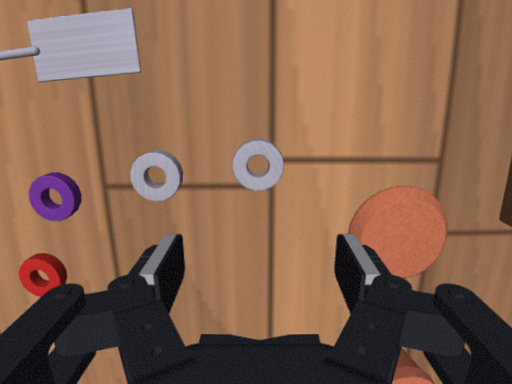

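Washer 3 is at (257,164) in the view. Descend.

>>> drive_tool(
  deltas=[
    [[0,0,0,0.2,0,4.5,6.5],[0,0,0,0.3,0,9,6.5],[0,0,0,0.3,0,12,6.5],[0,0,0,0.3,0,14,6.5],[0,0,0,0.3,0,16,6.5],[0,0,0,0.3,0,17.6,6.5],[0,0,0,0.3,0,17.7,6.5],[0,0,0,0.3,0,17.7,6.5]],
  ],
)

```text
time_s: 20.9
tcp_pos: [0.5883, 0.3146, 0.0727]
tool_rot: [3.141, 0.001, 1.569]
contact_force: [0.4, -1.1, 0.7]
grip_width: 0.763
```

```bash
python3 - <<'E'
from ring import *
plan([.5875,.3142,.0732])
E
```

```text
t 20.9 tcp [0.5883 0.3146 0.0727] F [ 0.41 -1.13  0.73] g 0.763 PLAN [ 0.03  0.05 -0.13] [-0.04 -0.08 -0.05]
```

>>> drive_tool(
  deltas=[
    [[0,0,0,0,-0.1,0,6.5],[0,0,0,0,-0.1,0,4],[0,0,0,0,-0.1,0,4],[0,0,0,0,-0.1,0,4],[0,0,0,0,-0.1,0,4],[0,0,0,0,-0.1,-4,4],[0,0,0,0,-0.1,-9,4],[0,0,0,0,-0.1,-14,4]],
  ],
)

```text
time_s: 21.7
tcp_pos: [0.5867, 0.3145, 0.2141]
tool_rot: [-3.141, 0.002, 1.568]
contact_force: [1.2, 0.8, -2.5]
grip_width: 0.559
```

```bash
python3 - <<'E'
from ring import *
plan([.5583,-.2155,.29])
im,m=snap('wrist','w15')
E
```

```text
t 21.7 tcp [0.5867 0.3145 0.2141] F [ 1.23  0.77 -2.55] g 0.559 PLAN [-0.02  0.09 -0.13] [-53.01  -2.72  -7.51]
```

View pics/w15.png

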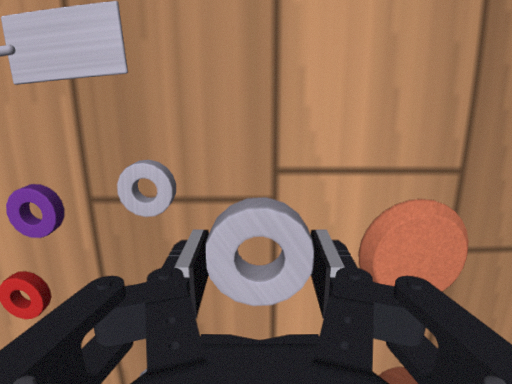

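Held identically (207–312, 198–304). Transport.

>>> drive_tool(
  deltas=[
    [[0,0,0,-4.5,-0.2,-2,4],[0,0,0,-9,-0.5,-4,4],[0,0,0,-13.5,-0.7,-6,4],[0,0,0,-18,-0.9,-7.5,4],[0,0,0,-22.5,-1.1,-7.5,4],[0,0,0,-27,-1.4,-7.5,4],[0,0,0,-31.5,-1.6,-7.5,4],[0,0,0,-36,-1.8,-7.5,4]],
  ],
)

```text
time_s: 22.55
tcp_pos: [0.5704, -0.0463, 0.2975]
tool_rot: [3.128, -0.008, 1.568]
contact_force: [1.2, 1.1, -1.5]
grip_width: 0.556
```

```bash
python3 - <<'E'
from ring import *
plan([.5583,-.2155,.265])
E
```

```text
t 22.55 tcp [ 0.5704 -0.0463  0.2975] F [ 1.16  1.06 -1.5 ] g 0.556 PLAN [ 0.77 -0.47 -0.14] [-16.95  -1.21   3.1 ]
```

>>> drive_tool(
  deltas=[
    [[0.3,-0.2,-0.1,-4,-0.3,0,4],[0.6,-0.4,-0.1,-8,-0.6,0,4],[0.8,-0.5,-0.1,-12,-0.9,0.5,4],[0.8,-0.5,-0.1,-15.5,-1.2,1.2,4],[0.8,-0.5,-0.1,-16.9,-1.2,2,4],[0.8,-0.5,-0.1,-16.9,-1.2,2.8,4],[0.8,-0.5,-0.1,-16.9,-1.2,3.1,4],[0.8,-0.5,-0.1,-16.9,-1.2,3.1,4]],
  ],
)

```text
time_s: 23.35
tcp_pos: [0.5587, -0.2127, 0.2643]
tool_rot: [-3.14, -0.001, 1.573]
contact_force: [-0.3, 0.1, -2.0]
grip_width: 0.555
```

```bash
python3 - <<'E'
from ring import *
plan([.5583,-.2155,.232])
E
```

```text
t 23.35 tcp [ 0.5587 -0.2127  0.2643] F [-0.35  0.05 -2.  ] g 0.555 PLAN [-0.08 -0.06  0.12] [-0.28 -0.04  3.23]
```

>>> drive_tool(
  deltas=[
    [[0,0,0.1,-0.2,0,0.3,4],[0,0,0.1,-0.3,0,0.7,4],[0,0,0.1,-0.3,0,1.1,4],[0,0,0.1,-0.3,0,1.6,4],[0,0,0.1,-0.3,0,2.1,4],[0,0,0.1,-0.3,0,2.6,4],[0,0,0.1,-0.3,0,3.1,4],[0,0,0.1,-0.3,0,3.1,4]],
  ],
)

```text
time_s: 24.15
tcp_pos: [0.5582, -0.2155, 0.2323]
tool_rot: [-3.139, -0.001, 1.571]
contact_force: [-0.2, 0.3, -1.8]
grip_width: 0.56
```

```bash
python3 - <<'E'
from h import *
plan([.5583,-.2155,.223])
im,m=snap('wrist','w16')
im=cv2.imread('pics/w16.png'); cv2.imwrite('pics/w16c.png',cv2.resize(im[190:310,200:320],None,fx=4,fy=4,interpolation=cv2.INTER_CUBIC)[:600])
E
```

```text
t 24.15 tcp [ 0.5582 -0.2155  0.2323] F [-0.16  0.25 -1.82] g 0.56 PLAN [-0.16 -0.07  0.01] [0.   0.01 0.93]
```

View pics/w16c.png

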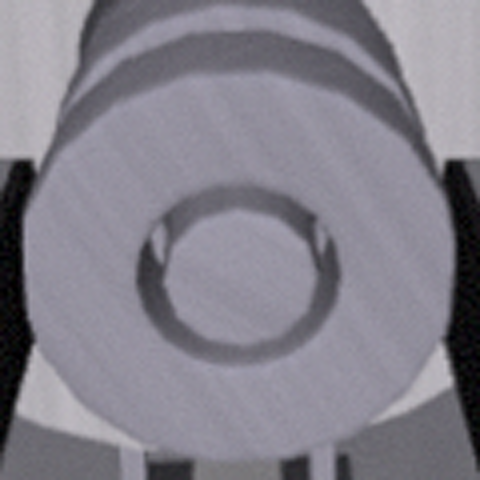

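Threaded and centred. Set it down to 1 mm above the stack and release.

>>> drive_tool(
  deltas=[
    [[0,0,0,0,0,0.3,4],[0,0,0,0,0,0.6,4],[0,0,0,0,0,0.9,4],[0,0,0,0,0,0.9,4],[0,0,0,0,0,0.9,4],[0,0,0,0,0,0.9,5.4],[0,0,0,0,0,0.9,6.5],[0,0,0,0,0,0.9,6.5]],
  ],
)

```text
time_s: 25.0
tcp_pos: [0.5587, -0.2157, 0.2243]
tool_rot: [-3.14, -0.001, 1.571]
contact_force: [-0.3, 0.6, -0.1]
grip_width: 0.763
```

>>> drive_tool(
  deltas=[
    [[0,0,0,0,0,-2,6.5],[0,0,0,0,0,-5,6.5],[0,0,0,1,0,-7,7],[0,-7,0,4,0,-7,7],[0,-14,0,7,0,-6,7],[0,-21,0,8,0,-6,7],[0,-28,0,8,0,-6,7],[0,-35,0,8,0,-6,7]],
  ],
)

```text
time_s: 25.8
tcp_pos: [0.5594, -0.1347, 0.2852]
tool_rot: [3.14, 0.614, 1.572]
contact_force: [-0.2, -0.3, -1.6]
grip_width: 0.82
```

```bash
python3 - <<'E'
from h import *
plan([.5583,-.2155,.223])
im,m=snap('wrist','w17')
o=r.get_obs()
t=np.radians(50)
az=np.radians(-35); v=np.array([np.sin(az),-np.cos(az),0])
z=v*np.sin(t)+np.array([0,0,-np.cos(t)]); y=np.array([np.cos(az),np.sin(az),0]); x=np.cross(y,z)
T=Ro.from_matrix(np.c_[x,y,z]); R=Ro.from_euler('xyz',o['tool_rot'])
p=np.array([.557,-.324,.255])-.21*v
print((R.inv()*T).as_rotvec(degrees=True).round(1),(R.inv().apply(p-o['tcp_pos'])*100).round(2))
E
```

```text
t 25.8 tcp [ 0.5594 -0.1347  0.2852] F [-0.16 -0.35 -1.57] g 0.82 PLAN [ 0.1  35.15  0.12] [-3.03 -0.13  9.74]
[ 24.  -14.1  26.2] [-0.15 11.81  3.49]
```

View pics/w17.png

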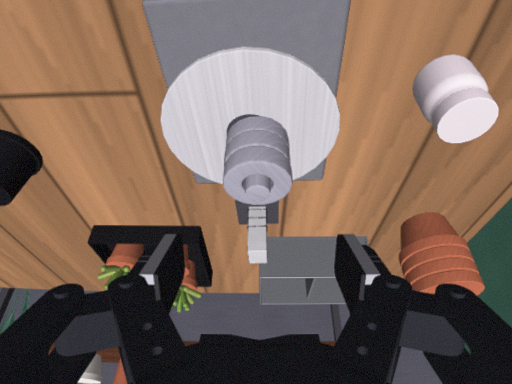

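Three washers are stacked at (257,160). Now the same side view to check the pointer against the rider.

>>> drive_tool(
  deltas=[
    [[4,-2.4,4.4,0,2,0.3,7],[8,-4.7,8.7,0,4,0.6,7],[12,-7,13,0,6,1,7],[16,-9.4,17.5,0,8,1.7,7],[20,-11.8,22,0,10,2.5,7],[24,-14.1,26.2,-0.1,11.8,3.5,7],[24,-14.1,26.2,-0.1,11.8,3.5,7],[24,-14.1,26.2,-0.1,11.8,3.5,7]],
  ],
)

```text
time_s: 26.65
tcp_pos: [0.6774, -0.1526, 0.2534]
tool_rot: [-3.138, 0.874, 0.962]
contact_force: [0.1, 0.3, 0.2]
grip_width: 0.818
```

```bash
python3 - <<'E'
from h import *
o=r.get_obs(); print(o['tcp_pos'],o['contact_force'])
im,m=snap('wrist','w18'); np.save('w18m.npy',m,allow_pickle=True)
p=proj(m,[[.557,-.324,.1145]]);x,y=p[0].astype(int);print(x,y)
im=cv2.imread('pics/w18.png'); cv2.imwrite('pics/w18c.png',cv2.resize(cv2.rotate(im[max(0,y-55):y+45,x-55:x+75],cv2.ROTATE_180),None,fx=6,fy=6,interpolation=cv2.INTER_CUBIC))
E
```

```text
[ 0.67739314 -0.15257919  0.25344559] [0.05403386 0.25681736 0.16597403]
258 192
```

View pics/w18c.png

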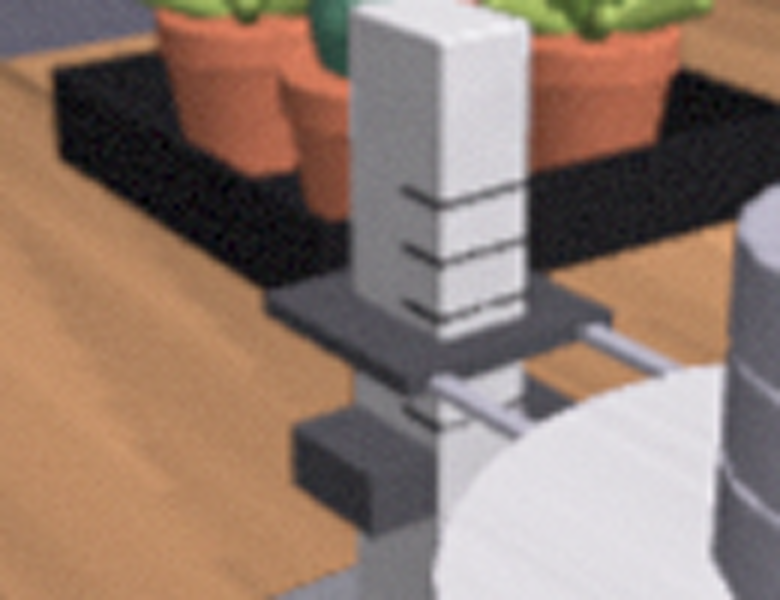

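View pics/w18.png

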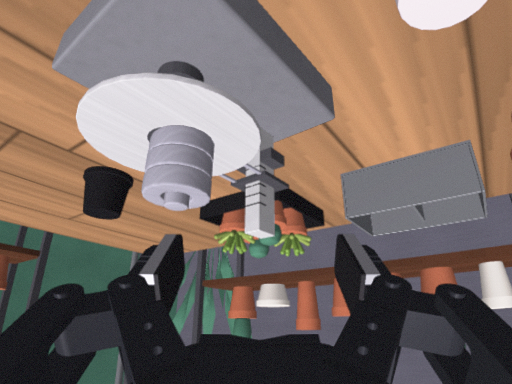

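The pointer bars now pass under the rider: (430,380) and (585,330) in the crop, against the rider top at about 109.7 mm by the graduations. The three washers stand flat and the gripper is clear, so I'm handing in.

```bash
python3 - <<'E'
from h import *
print(r.hand_in(), r.get_obs()['time_s'])
E
```

```text
the job is handed in; nothing more can be done
the job is handed in; nothing more can be done
```

I threaded three washers over the post, each seated flat, and handed in at about 27 s; the fourth washer stayed on the bench.

- **First washer:** It came to rest on the post end. I slid it 3 mm sideways, the pan sprang up and it went down freely. The other two threaded straight on.
- **After two washers:** The side view showed the pointer bars still above the rider, at about 114.5 mm. My first ray estimate put the target at about 108–111 mm, so a third washer was needed.
- **After three washers:** The bars pass below the rider's upper edge. Read against the column graduations, the target is at about 109.7 mm. The pointer is at about 105.5 mm, worked out from 9 mm of sink per washer, so about 4 mm below the target, inside the allowed 9.9 mm.
- **Last checks:** The stack stands flat in the picture, the gripper was clear with no contact force, and no push on the scale read more than about 2 N. The rider looked unmoved, though I did not measure its position again.
- **Disagreements:** The camera's position for the post was about 2–3 mm off along y, which the sideways slide corrected. The two target readings differ by about 1–2 mm, too little to change the number of washers.

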